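# Put the battery pack on charge

## Robot

A 7-joint arm with a two-finger parallel gripper is mounted at the origin on a cart in front of the work surface, level with it; the furniture and walls round the work are solid. World frame = base frame: x ahead of the robot, y to its left, z up, the work surface at z = 0. Lengths are in m, angles in rad, forces in N, time in s.
With the tool pointing down it reaches from about 0.35 to 0.9 m from the base axis. Payload 8.1 kg.
Tool frame: the origin (TCP) lies at the very end of the fingers, on their centre line; the grasp point (between the pads) lies 19 mm behind it (arm.tcp_to_grasp is the z of the grasp point in the tool frame, in m); z points along the fingers, y is the line along which they close (so a half turn about z gives the same grasp; the last joint's range is limited). The gripper opens to 92 mm and grips with 3 to 60 N. Pads are 19 mm wide; open, the fingers measure 130 mm over their backs; the gripper's body (75 mm by 190 mm) begins 47 mm behind the grasp point.
Start: joints at [-1.278, 0.434, 0.025, 1.573, -0.012, 1.134, -0.075], TCP at [0.241, 0.577, 0.227] pointing down, gripper open.
Joint ranges: [-2.62, 2.62], [-0.44, 2.09], [-1.27, 1.32], [0.08, 2.57], [-1.32, 4.46], [0.12, 2], [-2.74, 2.74]. Speed limits (rad/s): [2.22, 2.22, 3.01, 3.01, 3.14, 3.14, 3.14].

## Interface

Orientations are given as a rotation vector (axis times angle).
In Python, from cell import readout, vision, sign_off, arm gives the robot as it stands. The module is installed in compiled form; this text tells all that it offers.
- The arm moves only by the shell command python3 -m creep 'ROWS' [FORCE]. ROWS is JSON, a list of rows, each a list of 5 numbers: the shift along the tool's x, y, z in units of 4 cm (1.0 is 4 cm), then the turn about the tool's z in units of 4 degrees (1.0 is 4 degrees), then the opening, from 0 (shut) to 1 (fully open). A call has 1 to 12 rows; each row shifts and turns the commanded pose from where the row before left it, along the tool's axes as they then stand; what a row does not reach is not made up. A row lasts 1/8 s, in which the tool goes at most 62.5 mm and 10.7 degrees, less where a joint would pass 70% of its speed; a pose out of reach is approached as far as the arm can. A call with a number of a shift or a turn outside -1 to 1 is refused whole. A call with a gripper value outside its range is refused whole. The fingers move at their own pace and stop on an object; FORCE is the grip in N (left out, the last holds). Time passes only in rows, so rows that do not move let the fingers close. It gives the time, the measured TCP pose, the force, the opening and the grip force at its end, in the units of the state.
- readout.observe(): the state, without advancing time (a new reading comes with each control period).
- vision.get_image(name): name is "scene" or "top" or "wrist"; returns a dict with "pixels" (400x640x3 uint8, blue, green, red), "z_map" (400x640 float32, m along the optical axis (not along the pixel's ray), 0 where there is no reading), "camera_matrix" (3x3 intrinsics, pixels), "position" and "rotation" of the camera in the world. Camera axes: x right, y up, looking along -z (the intrinsics and any distortion apply to the point x, -y, -z); pixel columns grow to the right and rows downward; lengths in m; the calibration is good to about 2 mm. A picture is of the moment at which its call begins.
- sign_off(): hands the job in; it is judged then, once.
The state is a dict: "clock": time; "joints": joint angles; "dq": joint speeds; "joint_efforts": joint torques, N m; "position": TCP position; "ee_rot": TCP orientation; "force": force on the tool from outside, world axes, zero at the start; "ft_torque": the same for the moment, N m; "width": opening from 0.0 (shut) to 1.0 (fully open); "gripper_force": force on a finger pad.
Only numpy, scipy, OpenCV 4.12 (cv2) and the standard library are available. Lean on these libraries where they do the work, as an engineer would, in place of code of your own. Each camera call takes 0.05 s, during which the arm holds its last target. There are 200 camera calls.

## Task

Slide the heavy red battery pack across the bench into the yellow-cheeked charging bay until its base is right up against the back stop, then press the green button on the grey box beside the bay fully down and let it come up again. Push the pack low on its base so that it slides and stays upright on the bench: do not tip, lift or carry it, and leave the other things on the bench alone.

Things in the scene. Friction and masses are not known exactly. Their poses are not given: they have to be found in the camera images.
- battery_pack: heavy upright red battery pack, black base and lid, thin black handle on top; 1.2 to 2 kg, loose; tips forward if pushed high. Origin: on its underside below the middle of the red body; +x is its front, which enters the bay first. Base 30 mm tall, y -55 to +55, x -85 (flat heel, robot's side) to +42 mm. Red body and lid x -40 to +40, so the heel juts 45 mm. Lid top 135, handle top 161 mm
- pack_heel (a point): middle of the flat back face (heel) of the pack's base, 12 mm above the pack's underside, 85 mm behind its origin; push here towards +x. The pack starts 125 to 160 mm short of its docked place, up to 22 mm to the side of the bay's middle line and turned up to 0.2 rad
- charge_dock: fixed charging bay: dark back stop, two yellow cheeks 26 mm tall, flared mouth on the robot's side. Origin on the bench, where the docked pack's origin belongs; +x into the bay, +y left. Stop face x = +42 mm; cheek inner faces y = -65/+65 (10 mm clearance a side) from x = -5 inward, flaring to -79/+79 at x = -45.
- control_box: grey control box fixed to the bench left of the bay's mouth, 56 x 46 x 45 mm tall, with the green button in the middle of its top; its place along the bay differs; origin at the middle of its underside
- start_button_top (a point): middle of the top of the round green push button (22 mm across) on the grey control box; it is pressed straight down
- start_button (a joint): travel of the green button in m: 0 up, 0.006 fully down (about 5 N); a spring returns it. It counts as pressed from 0.0045
- bush_brass: brass-coloured bush, 30 mm across, 50 tall, bystander; origin at the middle of its underside
- bush_steel: grey steel bush, 34 mm across, 42 tall, bystander; origin at the middle of its underside
- ball_end: grey rod end with an eye, 50 x 119 x 22 mm, lying, bystander; origin at the middle of its underside
- dip_tin: blue tin with white lid, 60 mm across, 42 tall, bystander; origin at the middle of its underside
- hex_nut: large grey hexagon nut lying flat, 36 x 41 x 18 mm, bystander; origin at the middle of its underside
Mind the look-alikes: they are no part of the job. What is shaped like the control_box but pink is not meant.

How it is judged:
On the way, in this order (a step that is already met when the one before it is completed fails the run):
1. the pack is home in the bay, upright, against the stop (x of battery_pack in the frame of charge_dock above -0.006 m and y of battery_pack in the frame of charge_dock between -0.015 and 0.015 m and angle between the x axis of battery_pack and the x axis of charge_dock, either way round below 0.12 rad and angle between battery_pack's own z axis and vertical below 0.05 rad and linear speed of battery_pack below 0.02 m/s), for 0.2 s.
2. the green button is pressed down (value of joint start_button above 0.0045 m), for 0.05 s.
At the end, for the whole second after the job is handed in: the pack stands upright and at rest in the bay, its base within 6 mm of the back stop, within 15 mm of the bay's middle line and 0.12 rad of square, and the green button has been pressed after that and has come up again (all of step 1 and value of joint start_button below 0.0015 m and height (world z) of battery_pack below 0.004 m); the robot touches nothing.
It fails at once if the pack is tipped by more than 0.17 rad  (angle between battery_pack's own z axis and vertical above 0.17 rad).
It fails at once if the pack is lifted off the bench by more than 12 mm (height (world z) of battery_pack above 0.012 m).
It fails at once if the button is pressed before the pack is in the bay (value of joint start_button above 0.0045 m and x of battery_pack in the frame of charge_dock below -0.012 m).
It fails at once if a bystander is shifted by more than 20 mm or lifted (distance of any of bush_brass, bush_steel, ball_end, dip_tin, hex_nut from where it was at the start of the episode above 0.02 m).
It also fails if it takes over 51 s, if anything falls off the work surface, if the arm or the gripper's body presses on something with over 40 N, if the wrist force passes 120 N, or if a joint passes its speed limit or range.

## Working session

There is one attempt and no reset: what is moved stays moved. The work goes in short steps, Python scripts to look and compute and a shell command to move; the robot and the scene stay as the last step left them, time stands still between calls to the robot, and variables do not carry over. Pictures are saved under pics/ and viewed, at most 10 in all, crops included, and the job is handed in when it is done.

```bash
mkdir -p pics; cat > h.py <<'E'
import numpy as np, cv2
from cell import readout, vision, sign_off, arm
def pts(im):
    K=im["camera_matrix"];z=im["z_map"];v,u=np.mgrid[:400,:640]
    c=np.stack([(u-K[0,2])/K[0,0]*z,-(v-K[1,2])/K[1,1]*z,-z],-1)
    R=np.array(im["rotation"]);R=R if R.shape==(3,3) else cv2.Rodrigues(R)[0]
    return c@R.T+np.array(im["position"])
E
python3 - <<'E'
from h import *
for n in ("top","scene"):
    im=vision.get_image(n);cv2.imwrite(f"pics/{n}0.png",im["pixels"]);np.save(f"{n}.npy",np.dstack([pts(im),im["pixels"]]));print(n,im["position"],im["rotation"],im["camera_matrix"][0])
s=readout.observe();print(s)
E
```

```text
top [0.45955128 0.06066351 1.26516217] [ 0.06221386 -0.057089   -1.54478278] [502.59195825   0.         310.91446954]
scene [0.03779939 0.52554247 0.58279324] [ 0.44771503 -1.03037536 -2.08881584] [368.28874645   0.         320.86829523]
{'clock': 0.1, 'joints': array([-1.27759245,  0.43512686,  0.024985  ,  1.57394863, -0.011621  ,
        1.13394387, -0.07508882]), 'dq': array([-0.00181748, -0.00117192,  0.00171241, -0.00465125,  0.00052332,
        0.00100554,  0.00011267]), 'joint_efforts': array([ 4.00376797e-03, -6.69122815e+01,  9.88434814e-01, -3.15147972e+01,
       -6.05082745e-02,  3.74116504e-02,  9.82210486e-05]), 'position': array([0.24085653, 0.57628519, 0.22606221]), 'ee_rot': array([-6.17765762e-01, -3.08010175e+00,  1.99903904e-03]), 'force': array([ 0.86034944, -0.38454906,  0.08262792]), 'ft_torque': array([0.02571509, 0.04237252, 0.01585828]), 'gripper_force': 0.0, 'width': 1.003996256561161}
```

View pics/top0.png

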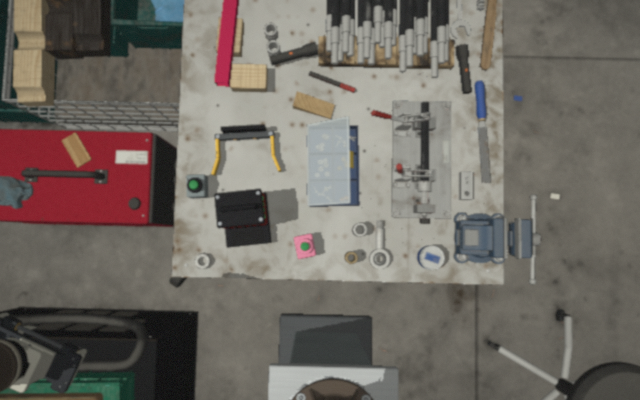

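View pics/scene0.png

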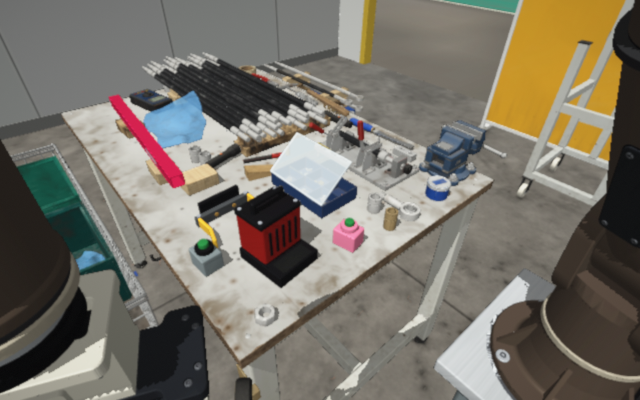

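The top view shows the pack lid at (241,209) with its heel at (248,238), and the bay's stop at (247,130). The cheeks are at (217,155) and (276,152), and the grey box with the green button is at (196,185). The pink decoy is at (305,246) and the nut at (204,261), near the approach. The scene view agrees.

```bash
python3 - <<'E'
from h import *
D=np.load("top.npy");P=D[...,:3];hsv=cv2.cvtColor(D[...,3:].astype(np.uint8),cv2.COLOR_BGR2HSV)
v,u=np.mgrid[:400,:640];z=P[...,2]
def box(a,b,c,d):return (u>=a)&(u<=b)&(v>=c)&(v<=d)
dark=hsv[...,2]<70
def rect(m,n):
    p=P[m];r=cv2.minAreaRect(p[:,:2].astype(np.float32));print(n,len(p),"mean",p.mean(0).round(4),"z",np.percentile(p[:,2],[5,50,95]).round(4),"rect",np.round(r[0],4),np.round(r[1],4),round(r[2],2))
roi=box(205,285,180,255)
rect(roi&(z>.12)&(z<.145),"lid"); rect(roi&(z>.145),"handle")
rect(roi&(z>.02)&(z<.04),"heel")
y=(abs(hsv[...,0].astype(int)-24)<8)&(hsv[...,1]>140)&(hsv[...,2]>120)
for n,b in (("L",box(208,228,130,180)),("R",box(262,290,125,178))):
    m=y&b; rect(m,n)
    p=P[m]; print(p[np.argsort(p[:,0])][::6].round(3).tolist())
m=box(215,278,118,142)&(z>.015); rect(m,"stop")
g=(abs(hsv[...,0].astype(int)-65)<20)&(hsv[...,1]>100)
rect(g&box(184,210,172,198),"button")
rect(box(184,212,172,200)&(z>.03),"cbox")
rect(box(192,214,250,272)&(z>.01),"nut")
rect(box(293,318,232,260)&(z>.02),"pink")
print("bench z",np.median(z[box(190,210,205,245)]))
E
```

```text
lid 1494 mean [0.5277 0.2275 0.1357] z [0.1319 0.1358 0.1394] rect [0.5284 0.229 ] [0.08   0.1084] 7.73
handle 224 mean [0.5222 0.2126 0.2589] z [0.1565 0.1605 1.2652] rect [0.5089 0.1606] [0.2193 0.0394] 73.93
heel 916 mean [0.4754 0.2208 0.0313] z [0.0261 0.0315 0.0356] rect [0.5124 0.2456] [0.1821 0.1607] 1.79
L 105 mean [0.6614 0.3044 0.0243] z [0.0146 0.0256 0.0298] rect [0.6626 0.305 ] [0.0117 0.0872] 85.98
[[0.619, 0.313, 0.027], [0.625, 0.311, 0.027], [0.629, 0.311, 0.03], [0.634, 0.307, 0.013], [0.638, 0.305, 0.022], [0.642, 0.304, 0.026], [0.647, 0.304, 0.028], [0.652, 0.305, 0.026], [0.657, 0.302, 0.029], [0.662, 0.303, 0.027], [0.667, 0.303, 0.027], [0.672, 0.303, 0.027], [0.678, 0.301, 0.013], [0.683, 0.302, 0.022], [0.688, 0.307, 0.023], [0.693, 0.302, 0.023], [0.699, 0.302, 0.022], [0.704, 0.303, 0.019]]
R 79 mean [0.6772 0.1617 0.026 ] z [0.0192 0.0269 0.0309] rect [0.6737 0.1613] [0.0878 0.011 ] 13.28
[[0.632, 0.148, 0.022], [0.639, 0.147, 0.026], [0.646, 0.155, 0.027], [0.654, 0.155, 0.025], [0.661, 0.16, 0.028], [0.668, 0.161, 0.027], [0.674, 0.166, 0.023], [0.681, 0.166, 0.029], [0.688, 0.166, 0.03], [0.695, 0.166, 0.032], [0.701, 0.169, 0.025], [0.707, 0.165, 0.023], [0.713, 0.165, 0.019], [0.717, 0.17, 0.024]]
stop 743 mean [0.7215 0.2362 0.0376] z [0.0203 0.029  0.0526] rect [0.6279 0.1479] [0.359  0.1223] 46.21
button 77 mean [0.5861 0.349  0.0662] z [0.056  0.0672 0.0717] rect [0.5867 0.3491] [0.0209 0.0221] 5.76
cbox 457 mean [0.5851 0.3458 0.057 ] z [0.0366 0.0485 0.0689] rect [0.5428 0.2143] [0.3437 0.0638] 72.06
nut 137 mean [0.4031 0.3273 0.0364] z [0.013  0.0184 0.0236] rect [0.4202 0.2044] [0.0383 0.2955] 7.91
pink 443 mean [0.4464 0.0795 0.0717] z [0.0425 0.0491 0.0689] rect [0.4459 0.08  ] [0.0559 0.0459] 13.57
bench z 0.001230934161166486
```

```bash
python3 -m creep '[[0,0,0,-0.95,0.5],[0,0,0,-0.95,0.5],[0,0,0,-0.95,0.5],[0,0,0,-0.95,0.5],[0,0,0,-0.95,0.5],[0,0,0,-0.95,0.5],[0,0,0,-0.95,0.5],[0,0,0,-0.95,0.5],[0,0,0,0,0.5]]'
cat >> h.py <<'E'
def go(xy,z,yaw):
    "remaining shift (4 cm units, tool axes) and turn (4 deg units) for tool -x facing yaw"
    s=readout.observe();R=cv2.Rodrigues(s["ee_rot"])[0]
    d=R.T@(np.array([*xy,z])-s["position"])/.04
    cur=np.arctan2(-R[1,0],-R[0,0]);t=-np.degrees((yaw-cur+np.pi)%(2*np.pi)-np.pi)/4
    print("pos",s["position"].round(4),"yaw",cur.round(4),"shift",d.round(3),"turn",round(t,3),"F",s["force"].round(1),"w",round(s["width"],3),"t",s["clock"],"tilt",R[2,2].round(4))
E
python3 - <<'E'
from h import *
yaw=np.radians(7.73);f=np.array([np.cos(yaw),np.sin(yaw)]);o=np.array([.5284,.229])
go(o-f*.115,.012,yaw)
# stop face: dark pixels tall, in the dock region
D=np.load("top.npy");P=D[...,:3].reshape(-1,3);V=D[...,3:].max(-1).ravel()
y=np.radians(4.5);c,s=np.cos(y),np.sin(y);q=(P[:,:2]-[.6697,.233])@np.array([[c,-s],[s,c]])
m=(abs(q[:,1])<.06)&(q[:,0]>.0)&(q[:,0]<.09)&(P[:,2]>.015)&(V<80)
r=[]
for b in np.arange(-.055,.055,.01):
    k=m&(q[:,1]>b)&(q[:,1]<b+.01); r.append((b+.005,q[k,0].min(),q[k,0].max(),np.median(P[k,2])))
r=np.array(r);print(r.round(4));print(np.polyfit(r[:,0],r[:,1],1),np.polyfit(r[:,0],r[:,2],1))
E
```

```text
clock: 1.23
position: [0.241, 0.5764, 0.2263]
ee_rot: [0.211, -3.134, 0.001]
force: [-0.7, -0.8, 1.4]
width: 0.5
gripper_force: 0.0
pos [0.241  0.5764 0.2263] yaw 0.1342 shift [-3.086 -9.566  5.364] turn -0.01 F [-0.7 -0.8  1.4] w 0.5 t 1.225 tilt -1.0
[[-0.05    0.0417  0.0654  0.0345]
 [-0.04    0.0417  0.0657  0.0375]
 [-0.03    0.0419  0.0659  0.0449]
 [-0.02    0.0429  0.0646  0.0461]
 [-0.01    0.0414  0.0646  0.0397]
 [ 0.      0.0414  0.0652  0.0404]
 [ 0.01    0.0418  0.0656  0.0427]
 [ 0.02    0.0411  0.0634  0.0432]
 [ 0.03    0.041   0.0641  0.0443]
 [ 0.04    0.0413  0.0651  0.0386]
 [ 0.05    0.0414  0.0659  0.0357]]
[-0.00803205  0.04158903] [-0.00616276  0.06505075]
```

The stop face sits at dock x = 0.0416 (it should be 0.042), so the dock is at (0.670, 0.233) with yaw about 0.082. I'm moving to behind the heel.

```bash
python3 -m creep '[[-0.3,-0.9,0,0,0.5],[-0.3,-0.95,0,0,0.5],[-0.3,-0.97,0,0,0.5],[-0.3,-0.97,0,0,0.5],[-0.3,-0.97,0,0,0.5],[-0.3,-0.97,0,0,0.5],[-0.3,-0.97,0,0,0.5],[-0.3,-0.97,0,0,0.5],[-0.3,-0.97,0,0,0.5],[-0.38,-0.92,0,0,0.5],[0,0,0,0,0.5]]' && python3 -m creep '[[0,0,0.8,0,0.5],[0,0,0.9,0,0.5],[0,0,0.9,0,0.5],[0,0,0.9,0,0.5],[0,0,0.7,0,0.5],[0,0,0.5,0,0.5],[0,0,0.3,0,0.5],[0,0,0.2,0,0.5],[0,0,0.1,0,0.5],[0,0,0,0,0.5]]'
python3 - <<'E'
from h import *
yaw=np.radians(7.73);f=np.array([np.cos(yaw),np.sin(yaw)]);o=np.array([.5284,.229])
go(o-f*.0945,.012,yaw)
im=vision.get_image("scene");cv2.imwrite("pics/s1.png",im["pixels"])
E
```

```text
clock: 2.6
position: [0.4158, 0.2113, 0.2268]
ee_rot: [-0.2, 3.135, -0.001]
force: [0.0, -0.1, 0.2]
width: 0.502
gripper_force: 0.0
clock: 3.85
position: [0.4146, 0.2145, 0.0149]
ee_rot: [-0.211, 3.134, 0.0]
force: [0.5, 0.5, 0.1]
width: 0.5
gripper_force: 0.0
pos [0.4146 0.2145 0.0149] yaw 0.1346 shift [-0.506 -0.022  0.073] turn -0.005 F [0.5 0.5 0.1] w 0.5 t 3.85 tilt -1.0
```

View pics/s1.png

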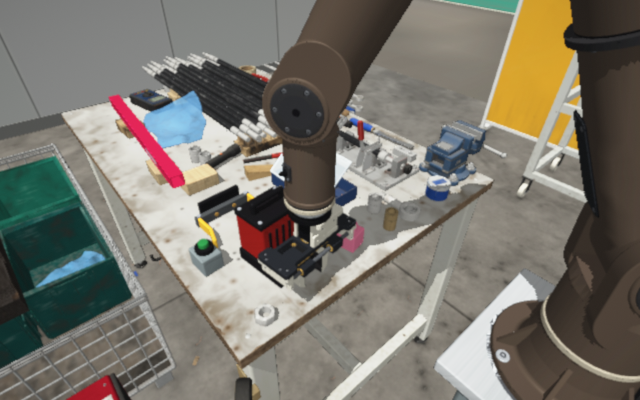

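The hand is down behind the heel at about (300,265), clear of the nut at (265,314) and the pink box. Next is a slow push.

```bash
python3 -m creep '[[-0.13,0,0.03,0,0.5],[-0.13,0,0.03,0,0.5],[-0.1,0,0,0,0.5],[-0.08,0,0,0,0.5],[-0.08,0,0,0,0.5],[-0.1,-0.005,0,0.05,0.5],[-0.12,-0.007,0,0.05,0.5],[-0.12,-0.007,0,0.05,0.5],[-0.12,-0.006,0,0.05,0.5],[-0.12,-0.006,0,0.05,0.5],[-0.12,-0.006,0,0.05,0.5],[-0.12,-0.006,0,0.05,0.5]]' && python3 -m creep '[[-0.12,-0.005,0,0.05,0.5],[-0.12,-0.005,0,0.05,0.5],[-0.12,-0.004,0,0.05,0.5],[-0.12,-0.004,0,0.05,0.5],[-0.12,-0.003,0,0.05,0.5],[-0.12,-0.003,0,0.05,0.5],[-0.12,-0.002,0,0.05,0.5],[-0.06,0,0,0.03,0.5]]'
cat >> h.py <<'E'
DY=np.radians(4.7);DO=np.array([.6697,.233]);DF=np.array([np.cos(DY),np.sin(DY)])
def pack(png=None):
    im=vision.get_image("top");P=pts(im)[60:262,200:300].reshape(-1,3)
    if png: cv2.imwrite(png,im["pixels"])
    p=P[(P[:,2]>.125)&(P[:,2]<.143)&(im["pixels"][60:262,200:300].max(-1).ravel()<90)]
    q=(p[:,:2]-DO)@np.array([[DF[0],-DF[1]],[DF[1],DF[0]]])
    r=cv2.minAreaRect(q.astype(np.float32));print("pack in dock",np.round(r[0],4),np.round(r[1],4),"deg",round(r[2],2),"zlid",np.median(p[:,2]).round(4),len(p))
E
python3 - <<'E'
from h import *
pack("pics/t2.png");go(DO-DF*.0945,.012,DY)
E
```

```text
clock: 5.4
position: [0.4628, 0.2188, 0.0116]
ee_rot: [0.176, -3.128, 0.003]
force: [-14.4, -0.6, 9.7]
width: 0.501
gripper_force: 7.3
clock: 6.4
position: [0.4992, 0.2217, 0.0116]
ee_rot: [0.134, -3.131, 0.003]
force: [-15.0, -0.9, 10.8]
width: 0.502
gripper_force: 7.5
pack in dock [-0.1195 -0.0144] [0.1961 0.1116] deg 16.05 zlid 0.1358 999
pos [0.4995 0.2217 0.0116] yaw 0.0852 shift [-1.902 -0.073 -0.025] turn 0.046 F [-12.4  -0.9   7.7] w 0.501 t 6.45 tilt -1.0
```

View pics/t2.png

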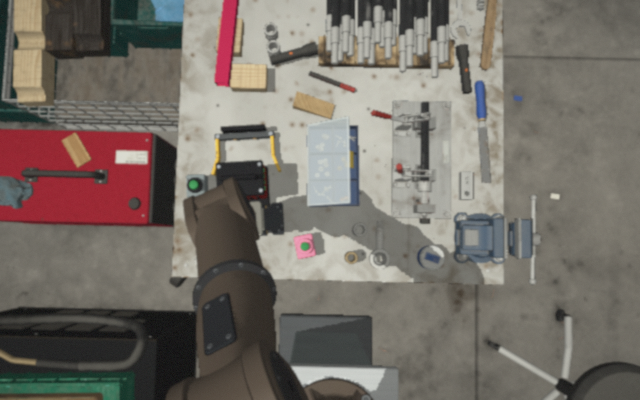

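The lid is now at about (241,180), just entering the mouth, square and upright. I'll continue.

```bash
python3 -m creep '[[-0.12,-0.006,0,0,0.5],[-0.13,-0.006,0,0.01,0.5],[-0.13,-0.006,0,0.01,0.5],[-0.13,-0.006,0,0.01,0.5],[-0.13,-0.006,0,0.01,0.5],[-0.13,-0.006,0,0,0.5],[-0.13,-0.006,0,0,0.5],[-0.13,-0.006,0,0,0.5],[-0.13,-0.006,0,0,0.5],[-0.13,-0.006,0,0,0.5],[-0.13,-0.006,0,0,0.5],[-0.05,0,0,0,0.5]]'
cat >> h.py <<'E'
def edges():
    im=vision.get_image("top");P=pts(im)[100:240,195:295].reshape(-1,3);dk=im["pixels"][100:240,195:295].max(-1).ravel()<100
    q=(P[:,:2]-DO)@np.array([[DF[0],-DF[1]],[DF[1],DF[0]]])
    k=dk&(abs(P[:,2]-.1355)<.006)&(abs(q[:,1])<.075);q=q[k]
    r=np.array([(b+.005,q[(q[:,1]>b)&(q[:,1]<b+.01),0].max()) for b in np.arange(-.045,.045,.01) if ((q[:,1]>b)&(q[:,1]<b+.01)).sum()>4])
    f=np.polyfit(*r.T,1);x=q[:,0].max()
    l=q[q[:,0]>x-.05]
    e=np.array([(b,l[(l[:,0]>b)&(l[:,0]<b+.008),1].min(),l[(l[:,0]>b)&(l[:,0]<b+.008),1].max()) for b in np.arange(x-.045,x-.01,.008)])
    print("front-edge x",f.round(4),"-> pack x",round(f[1]-.04,4),"side edges\n",e.round(4))
E
python3 - <<'E'
from h import *
edges();go(DO-DF*.0945,.012,DY)
E
```

```text
clock: 7.95
position: [0.5581, 0.224, 0.0115]
ee_rot: [0.129, -3.131, 0.002]
force: [-15.0, -0.4, 10.9]
width: 0.5
gripper_force: 7.6
front-edge x [-0.0006  0.0244] -> pack x -0.0156 side edges
 [[-0.0193 -0.0527  0.0491]
 [-0.0113 -0.0531  0.0493]
 [-0.0033 -0.0534  0.05  ]
 [ 0.0047 -0.0536  0.0498]
 [ 0.0127 -0.0536  0.0506]]
pos [0.5582 0.224  0.0115] yaw 0.0823 shift [-0.433 -0.004 -0.016] turn 0.003 F [-12.   -1.3   8. ] w 0.498 t 8.0 tilt -1.0
```

```bash
python3 -m creep '[[-0.09,0,0,0,0.5],[-0.09,0,0,0,0.5],[-0.08,0,0,0,0.5],[-0.06,0,0,0,0.5],[-0.05,0,0,0,0.5],[-0.03,0,0,0,0.5],[0,0,0,0,0.5]]'
python3 - <<'E'
from h import *
edges();go(DO-DF*.0945,.012,DY)
E
```

```text
clock: 8.88
position: [0.5728, 0.2251, 0.0115]
ee_rot: [0.129, -3.129, 0.003]
force: [-16.8, -1.3, 12.5]
width: 0.5
gripper_force: 8.6
front-edge x [0.0026 0.0388] -> pack x -0.0012 side edges
 [[-0.005  -0.0531 -0.0097]
 [ 0.003  -0.0537  0.0491]
 [ 0.011  -0.0539  0.0506]
 [ 0.019  -0.0541  0.0522]
 [ 0.027  -0.0525  0.0503]]
pos [0.5728 0.2251 0.0115] yaw 0.0822 shift [-0.069 -0.001 -0.014] turn 0.003 F [-16.4  -2.8  13.1] w 0.497 t 8.925 tilt -0.9999
```

```bash
python3 -m creep '[[-0.03,0,0,0,0.5],[-0.03,0,0,0,0.5],[0,0,0,0,0.5]]'; python3 -m creep '[[-0.03,0,0,0,0.5],[-0.03,0,0,0,0.5],[0,0,0,0,0.5]]'
```

```text
clock: 9.3
position: [0.5727, 0.2251, 0.0112]
ee_rot: [0.129, -3.124, 0.004]
force: [-24.4, -2.2, 19.6]
width: 0.5
gripper_force: 12.5
clock: 9.68
position: [0.5728, 0.2251, 0.0111]
ee_rot: [0.13, -3.12, 0.005]
force: [-32.1, -3.9, 26.3]
width: 0.501
gripper_force: 16.5
```

The force climbs while the TCP stays put, so the pack is seated. I'm backing off and lifting.

```bash
python3 -m creep '[[0.2,0,0,0,0.5],[0.3,0,0,0,0.5],[0.5,0,0,0,0.5],[0.5,0,0,0,0.5],[0.5,0,0,0,0],[0,0,-0.6,0,0],[0,0,-0.9,0,0],[0,0,-0.9,0,0],[0,0,-0.9,0,0],[0,0,-0.5,0,0],[0,0,0,0,0]]'
python3 - <<'E'
from h import *
edges()
im=vision.get_image("wrist");cv2.imwrite("pics/w3.png",im["pixels"])
im=vision.get_image("top");P=pts(im);h=cv2.cvtColor(im["pixels"],cv2.COLOR_BGR2HSV)
m=(abs(h[...,0].astype(int)-65)<20)&(h[...,1]>100);m[:172]=0;m[198:]=0;m[:,:184]=0;m[:,210:]=0
p=P[m];print("button",len(p),p.mean(0).round(4),np.percentile(p[:,2],[50,95]))
go((.5865,.349),.12,DY)
cv2.imwrite("pics/t3.png",im["pixels"])
E
```

```text
clock: 11.05
position: [0.5046, 0.2198, 0.1659]
ee_rot: [-0.127, 3.135, 0.003]
force: [0.4, 0.7, 0.3]
width: 0.004
gripper_force: 0.0
front-edge x [-0.0092  0.0386] -> pack x -0.0014 side edges
 [[-0.0049 -0.0536  0.0497]
 [ 0.0031 -0.0535  0.0489]
 [ 0.0111 -0.0542  0.0506]
 [ 0.0191 -0.054   0.0532]
 [ 0.0271 -0.0526  0.0474]]<stdin>:6: RuntimeWarning: Mean of empty slice.
  ret = um.true_divide(
Traceback (most recent call last):
IndexError: index -1 is out of bounds for axis 0 with size 0
```

View pics/w3.png

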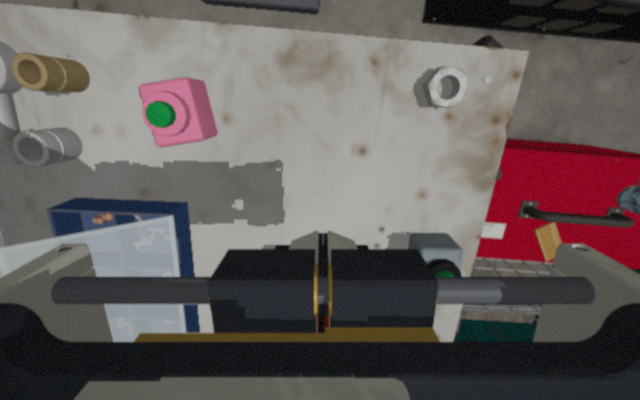

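The wrist view shows the button at (445,272), half hidden by the fingers; the pink one is at (160,115). With the hand as it is, its body would overlap the lid at press height, so I'll turn it 90°. First I'm checking the button from the initial scene view and the joint margins.

```bash
python3 - <<'E'
from h import *
D=np.load("scene.npy");P=D[...,:3];h=cv2.cvtColor(D[...,3:].astype(np.uint8),cv2.COLOR_BGR2HSV)
m=(abs(h[...,0].astype(int)-65)<20)&(h[...,1]>100);m[:230]=0;m[258:]=0;m[:,:190]=0;m[:,220:]=0
p=P[m];print("button scene",len(p),p.mean(0).round(4),np.percentile(p[:,2],[5,50,90,95]).round(4)); t=p[p[:,2]>np.percentile(p[:,2],60)];print(t.mean(0).round(4),(t[:,:2].max(0)+t[:,:2].min(0))/2)
D=np.load("top.npy");P=D[170:200,182:212,:3].reshape(-1,3);b=P[abs(P[:,2]-.046)<.005]
print("box rect",cv2.minAreaRect(b[:,:2].astype(np.float32)))
print(readout.observe()["joints"].round(3))
go((.5865,.349),.12,DY)
E
```

```text
button scene 108 [0.5768 0.3524 0.0684] [0.0569 0.0656 0.0677 0.068 ]
[0.5719 0.3544 0.0793] [0.31507981 0.43277487]
box rect ((0.5868422985076904, 0.3502681255340576), (0.05534224584698677, 0.044995758682489395), 2.7317392826080322)
[-0.565  0.374  0.076  1.845 -0.035  0.925  1.178]
pos [0.503  0.219  0.1634] yaw 0.0809 shift [-2.344  3.071  1.08 ] turn -0.016 F [ 0.2 -0.3 -0.7] w 0.008 t 11.2 tilt -1.0
```

```bash
python3 -m creep '[[0,0,-0.2,1,0],[0,0,0,1,0],[0,0,0,1,0],[0,0,0,1,0],[0,0,0,1,0],[0,0,0,1,0],[0,0,0,1,0],[0,0,0,1,0],[0,0,0,1,0],[0,0,0,1,0],[0,0,0,1,0],[0,0,0,1,0]]' && python3 -m creep '[[0,0,0,1,0],[0,0,0,1,0],[0,0,0,1,0],[0,0,0,1,0],[0,0,0,1,0],[0,0,0,1,0],[0,0,0,1,0],[0,0,0,1,0],[0,0,0,1,0],[0,0,0,1,0],[0,0,0,0.5,0],[0,0,0,0,0]]'
python3 - <<'E'
from h import *
go((.5867,.3497),.085,DY-np.pi/2)
E
```

```text
clock: 12.7
position: [0.503, 0.219, 0.171]
ee_rot: [-1.164, -2.917, 0.003]
force: [0.3, 0.9, -0.4]
width: 0.003
gripper_force: 0.0
clock: 14.2
position: [0.5033, 0.2192, 0.1717]
ee_rot: [-2.129, -2.31, 0.002]
force: [-0.0, 0.0, 0.3]
width: 0.005
gripper_force: 0.0
pos [0.5033 0.2192 0.1717] yaw -1.4893 shift [3.083 2.347 2.163] turn -0.007 F [-0.   0.   0.3] w 0.005 t 14.2 tilt -1.0
```

```bash
python3 -m creep '[[0.6,0.2,0,0,0],[0.7,0.5,0,0,0],[0.7,0.6,0,0,0],[0.6,0.5,0,0,0],[0.4,0.4,0,0,0],[0.08,0.15,0,0,0],[0,0,0.5,0,0],[0,0,0.5,0,0],[0,0,0.5,0,0],[0,0,0.4,0,0],[0,0,0.25,0,0],[0,0,0,0,0]]'
python3 - <<'E'
from h import *
go((.5867,.3497),.067,DY-np.pi/2)
im=vision.get_image("scene");cv2.imwrite("pics/s4.png",cv2.resize(im["pixels"][180:300,150:330],None,fx=4,fy=4))
E
```

```text
clock: 15.7
position: [0.5869, 0.3495, 0.0856]
ee_rot: [-2.13, -2.309, 0.002]
force: [0.2, 0.1, 0.2]
width: 0.006
gripper_force: 0.0
pos [0.5869 0.3495 0.0856] yaw -1.4899 shift [ 0.007 -0.005  0.465] turn -0.016 F [0.2 0.1 0.2] w 0.006 t 15.7 tilt -1.0
```

View pics/s4.png

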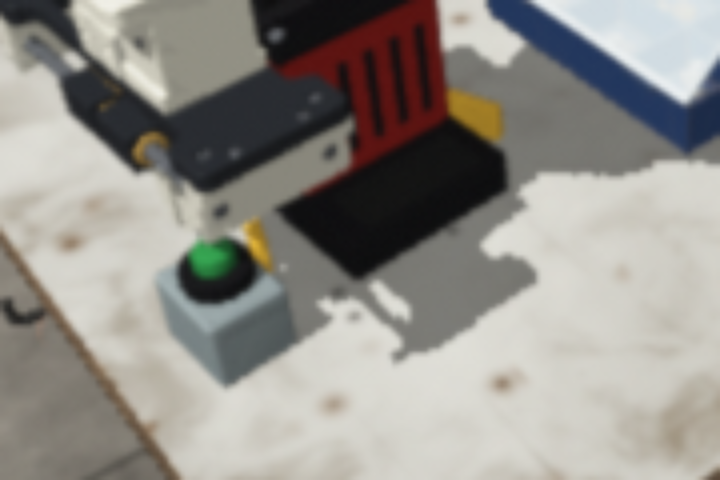

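The closed fingers are right above the green button at (212,258) in the crop, and the pack is upright in the bay. Pressing now.

```bash
python3 -m creep '[[0,0,0.2,0,0],[0,0,0.15,0,0],[0,0,0.1,0,0],[0,0,0,0,0]]'; python3 -m creep '[[0,0,0.08,0,0],[0,0,0.05,0,0],[0,0,0,0,0]]';
```

```text
clock: 16.25
position: [0.5872, 0.3497, 0.068]
ee_rot: [-2.13, -2.309, 0.001]
force: [-0.3, -0.3, -0.1]
width: 0.005
gripper_force: 0.0
clock: 16.62
position: [0.5875, 0.3498, 0.0634]
ee_rot: [2.13, 2.309, 0.001]
force: [-0.7, -0.3, 3.9]
width: 0.002
gripper_force: 1.8
```

```bash
python3 -m creep '[[0,0,0.04,0,0],[0,0,0.04,0,0],[0,0,0,0,0]]'; python3 -m creep '[[0,0,0.04,0,0],[0,0,0.03,0,0],[0,0,0,0,0]]'
```

```text
clock: 17.0
position: [0.5876, 0.3499, 0.0612]
ee_rot: [-2.13, -2.309, -0.002]
force: [-3.5, -2.3, 14.2]
width: 0.002
gripper_force: 7.0
clock: 17.38
position: [0.5877, 0.35, 0.0608]
ee_rot: [-2.13, -2.309, -0.004]
force: [-11.8, -5.4, 34.2]
width: 0.004
gripper_force: 17.0
```

The button is bottomed out: the TCP stopped at 0.061 and the force rose to 34 N. Releasing and retreating.

```bash
python3 -m creep '[[0,0,-0.3,0,0],[0,0,-0.6,0,0],[0,0,-0.9,0,0],[0,0,-0.9,0,0],[0.3,0,-0.9,0,0],[0.8,0.0,0,0,0],[0.9,0.0,0,0,0],[0.9,-0.0,0,0,0],[0.9,0,0,0,0],[0.5,0,0,0,0],[0,0,0,0,0]]'
python3 - <<'E'
from h import *
edges();im=vision.get_image("top");P=pts(im);h=cv2.cvtColor(im["pixels"],cv2.COLOR_BGR2HSV)
m=(abs(h[...,0].astype(int)-65)<20)&(h[...,1]>100);m[:172]=0;m[198:]=0;m[:,:184]=0;m[:,210:]=0
print(m.sum(),P[m].mean(0) if m.any() else "")
cv2.imwrite("pics/t5.png",im["pixels"]);print(readout.observe()["force"])
E
```

```text
clock: 18.75
position: [0.572, 0.5229, 0.1998]
ee_rot: [-2.126, -2.312, 0.002]
force: [0.7, -0.5, 0.9]
width: 0.007
gripper_force: 0.0
front-edge x [-0.0101  0.0386] -> pack x -0.0014 side edges
 [[-0.0054 -0.0531  0.0495]
 [ 0.0026 -0.0535  0.0493]
 [ 0.0106 -0.0539  0.0514]
 [ 0.0186 -0.0542  0.0537]
 [ 0.0266 -0.0541  0.0538]]
72 [0.58586435 0.34900354 0.06687694]
[ 0.53236446 -0.76574659 -0.57639353]
```

View pics/t5.png

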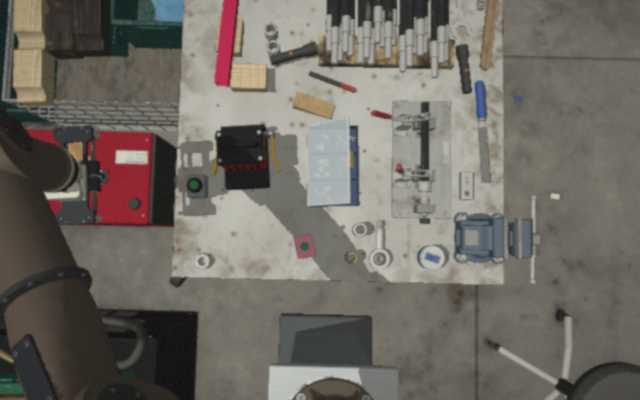

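The pack is docked, with its lid at (243,150). The button at (195,185) is back up at z = 0.067, the bystanders haven't moved, and the arm is clear.

```bash
python3 -c "from cell import sign_off; print(sign_off())"
```

```text
the job is handed in; nothing more can be done
None
```

The pack is seated upright against the back stop, the green button was pressed fully down and came back up, and the job is handed in; the sign-off gave no verdict.

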